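Set the mirror-light dimmer by its stop and clicks

TASK

Set the mirror lights to level four with the big dial on the sloping dimmer console: turn it counter-clockwise all the way down to its stop, then exactly four clicks back up (clockwise) from the lowest click, and let go. The dial carries no marks, so the stop has to be felt. Leave everything else on the vanity where it is.

Things in the scene. Friction and masses are not known exactly. Their poses are not given: they have to be found in the camera images.
- console: the dimmer console, a fixed white plastic wedge 140 mm deep, 150 mm wide, 42 mm high at its low front (towards the robot) and 130 mm at its back. Origin at the middle of its underside, on the table; x from front to back, y to its left, z up
- console_face (a point): centre of the console's sloping face, at the foot of the dial, 86 mm above the table and 7.5 mm in front of the console's origin. Axes as the console's. The face slopes 35 degrees: its outward normal, which is the dial's axis, is (-0.574, 0, 0.819) in these axes, leaning towards the robot
- dial_grip (a point): the dial: a round skirt 72 mm across, its top 11 mm above the sloping face, and on it a straight bar 64 mm long, 16 mm wide, its top 40 mm above the face. This point is on the axis, 28 mm above the face, inside the bar. z: the dial's axis, outward, 35 degrees from vertical; x along the bar, y across it; turns with the dial. Seen from outside, counter-clockwise (positive about z) dims
- dial_foot (a point): on the dial's axis, on the face, axes as dial_grip. How it turns: a click every 30 degrees, torque up to 0.15 N m; let go between clicks it settles at the nearest. It has 8 rest places, 7 clicks from lowest to brightest ('shaft' in the rules: the angle up from the lowest); a hard stop lies 3 degrees beyond each end, and it springs back from it to the end click
- dial_top (a point): on the dial's axis, top of the bar, axes as dial_grip. The dial is clamped on its shaft at any odd angle, so the bar's direction does not tell where the stops are: they are felt, as a torque well above a click's (1 N m is plenty), or as the bar turning no further. It starts 2 to 6 clicks above the lowest.
- jar: a frosted glass jar with a metal lid, 74 mm across and 60 mm high, standing beside the console; bystander. Origin at the middle of its underside
- compact: a closed round powder compact, 74 mm across, 16 mm thick, lying beside the console; bystander. Origin at the middle of its underside
- curler: a stainless eyelash curler lying flat, 160 mm long, 62 mm wide over its finger rings, 12 mm high; bystander. Origin at the middle of its underside; x along its length
- lotion: a white lotion bottle, 56 mm across, 150 mm high; bystander. Origin at the middle of its underside
- perfume: a square glass perfume bottle, 35 x 55 mm, 98 mm high; bystander. Origin at the middle of its underside
- hairbrush: a wooden paddle hairbrush lying bristles down, 210 mm long, 55 mm wide, 28 mm high; bystander. Origin at the middle of its underside; x along its length
- polish: a small nail polish bottle, 40 mm across, 70 mm high; bystander. Origin at the middle of its underside
Things that resemble listed ones, but are neither listed nor needed, are in the scene too. What is shaped like the console but blue or green is not meant.

How it is judged:
By the outcome, as a careful person would: the job done as asked, in the order asked, and still so for the second after the job is handed in, with the robot touching nothing.
It also fails if it takes over 64 s, if anything falls off the work surface, if the arm or the gripper's body presses on something with over 40 N, if the wrist force passes 120 N, or if a joint passes its speed limit or range.

ROBOT

A 6-joint arm with a two-finger parallel gripper is mounted at the origin on the work surface. World frame = base frame: x ahead of the robot, y to its left, z up, the work surface at z = 0. Lengths are in mm, angles in rad, forces in N, time in s.
With the tool pointing down it reaches from about 300 to 775 mm from the base axis. Payload 14.6 kg.
Tool frame: the origin (TCP) lies at the very end of the fingers, on their centre line; the grasp point (between the pads) lies 19 mm behind it (manip.grip_point_offset is the distance from the TCP to the grasp point, in mm); z points along the fingers, y is the line along which they close (so a half turn about z gives the same grasp; the last joint's range is limited). The gripper opens to 94 mm and grips with 3 to 60 N. Pads are 16 mm wide; open, the fingers measure 119 mm over their backs; the gripper's body (75 mm by 177 mm) begins 78 mm behind the grasp point.
Start: joints at [1.259, 0.3, 1.521, -0, 1.321, -0.067], TCP at [133.297, 533.593, 205.446] pointing down, gripper open.
Joint ranges: [-3.03, 3.03], [-0.79, 2.21], [0.23, 2.52], [-1.04, 4.18], [0, 3.07], [-2.55, 2.55]. Speed limits (rad/s): [2.22, 2.22, 2.57, 3.14, 3.14, 3.14].

INTERFACE

Orientations are given as [roll, pitch, yaw] about the fixed x, y, z axes, in that order (R = Rz(yaw) Ry(pitch) Rx(roll)).
In Python, from cell import telemetry, eyes, manip gives the robot as it stands.
- The arm moves only by the tool play_rows, never from a script. Its arguments are lists of equal length, an entry for each row: "translation": the shift along the world's x, y, z in m, a list of three; "yaw": the turn about the world's z in rad. A call has 1 to 12 rows; each row is the pose to reach, as a shift and turn from the pose commanded when the call began; what a row does not reach only later rows make up. A row lasts 1/8 s, in which the tool goes at most 62.5 mm and 10.7 degrees, less where a joint would pass 70% of its speed; a pose out of reach is approached as far as the arm can. A call with a gripper value outside its range is refused whole. "hand" is the opening, from 0 (shut) to 1 (fully open), set as the call begins (left out, the last holds). The fingers move at their own pace and stop on an object; "force" is the grip in N (left out, the last holds). Time passes only in rows, so rows that repeat a pose let the fingers close. It gives the time, the measured TCP pose, the force, the opening and the grip force at its end, in the units of the state.
- telemetry.read_state(): the state, without advancing time (a new reading comes with each control period).
- eyes.camera(name): name is "scene" or "top" or "wrist"; returns a dict with "pixels" (480x640x3 uint8, red, green, blue), "fx", "fy", "cx", "cy" (pixels), "cam_to_world" (4x4, takes a point from camera to world coordinates); the wrist camera has in their place "T_tool_cam" (4x4, takes a point from camera to tool coordinates, whose origin is the TCP and whose axes are the flange's). Camera axes: x right, y up, looking along -z (the intrinsics and any distortion apply to the point x, -y, -z); pixel columns grow to the right and rows downward; lengths in mm; the calibration is good to about 2 mm. A picture is of the moment at which its call begins: read the wrist's pose just before it. There is no depth.
- manip.sign_off(): hands the job in; it is judged then, once.
The state is a dict: "clock": time; "joints": joint angles; "qd": joint speeds; "effort": joint torques, N m; "eef_pos": TCP position; "eef_rot": TCP orientation; "wrist_force": force on the tool from outside, world axes, zero at the start; "moment": the same for the moment, N m; "finger_gap": finger opening in mm; "finger_force": force on a finger pad.
Only numpy, scipy, OpenCV 4.12 (cv2) and the standard library are available. Lean on these libraries where they do the work, as an engineer would, in place of code of your own. Each camera call takes 0.05 s, during which the arm holds its last target. There are 200 camera calls.

## Working session

There is one attempt and no reset: what is moved stays moved. The work goes in short steps, Python scripts to look and compute and a tool call to move; the robot and the scene stay as the last step left them, time stands still between calls to the robot, and variables do not carry over. Pictures are saved under pics/ and viewed, at most 10 in all, crops included, and the job is handed in when it is done.

Besides the shell and the picture viewer there is one more tool, called after "Request:" as name([rows], argument=value, ...), one row to a line, values as JSON. play_rows: Moves the arm, as the interface text tells. Its arguments: {"type":"object","properties":{"translation":{"type":"array","items":{"type":"array","items":{"type":"number"}}},"yaw":{"type":"array","items":{"type":"number"}},"hand":{"type":"number"},"force":{"type":"number"}},"required":["translation","yaw"]}

```bash
mkdir -p pics; ls
cat > look.py <<'E'
import sys,cv2,numpy as np
from cell import telemetry,eyes,manip
def shot(n,tag):
    c=eyes.camera(n); cv2.imwrite(f'pics/{tag}.png',c['pixels'][:,:,::-1]); np.save(f'pics/{tag}.npy',c,allow_pickle=True); return c
E
python3 - <<'E'
from look import *
for n in('scene','top'):
    c=shot(n,n+'0'); print(n,{k:(np.round(v,3).tolist() if k!='pixels' else 0) for k,v in c.items()})
s=telemetry.read_state();print(s, manip.grip_point_offset)
E
```

```text
pics
scene {'pixels': 0, 'fx': 519.458, 'fy': 519.458, 'cx': 315.718, 'cy': 240.106, 'cam_to_world': [[-0.108, -0.809, 0.578, 1167.055], [0.994, -0.084, 0.068, -29.695], [-0.007, 0.582, 0.813, 1045.28], [0.0, 0.0, 0.0, 1.0]]}
top {'pixels': 0, 'fx': 490.172, 'fy': 490.172, 'cx': 320.262, 'cy': 237.228, 'cam_to_world': [[0.013, 0.998, -0.054, 430.523], [-1.0, 0.014, 0.014, -82.501], [0.015, 0.053, 0.998, 1408.659], [0.0, 0.0, 0.0, 1.0]]}
{'clock': 0.1, 'joints': array([ 1.25942561e+00,  3.00402644e-01,  1.52149413e+00, -2.55083273e-05,
        1.32068181e+00, -6.65962636e-02]), 'qd': array([ 5.96501566e-04, -1.38234864e-03,  8.24859641e-06, -1.14992056e-03,
       -1.45586608e-03, -4.89645804e-04]), 'effort': array([ 2.34990846e-03, -5.32638574e+01, -3.53289521e+01,  7.10352184e-02,
        2.34638614e-02, -8.40316216e-05]), 'eef_pos': array([133.22511874, 533.39290197, 204.96065824]), 'eef_rot': array([-3.14060727e+00, -4.09568909e-05,  2.89682451e+00]), 'wrist_force': array([ 0.31712753, -0.06829122,  0.11542413]), 'moment': array([ 0.00822776, -0.05575642, -0.04946676]), 'finger_force': 0.0, 'finger_gap': 93.57121832920545} 18.8
```

View pics/top0.png

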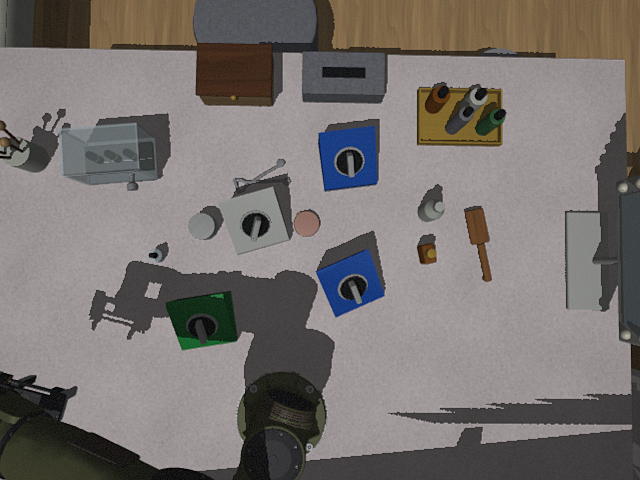

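View pics/scene0.png

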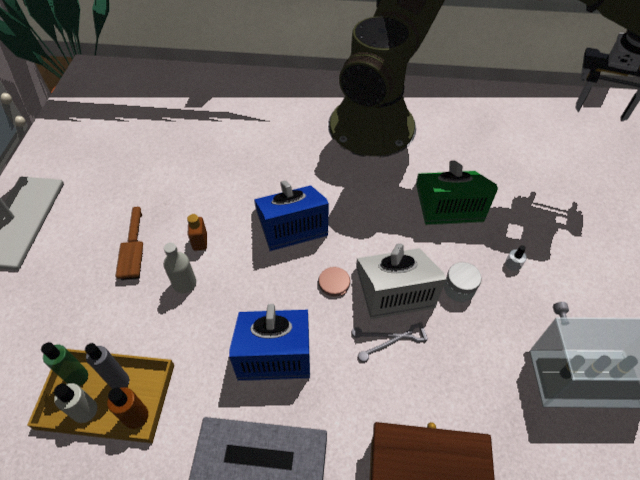

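The top view shows the white console at about (255,220), its dial at (256,226), with the jar at (202,226), compact at (307,223) and curler at (262,175) beside it. The scene view shows the dial at (398,260).

Run:
```python
import cv2,numpy as np
t=cv2.imread('pics/top0.png')[175:265,205:325]; s=cv2.imread('pics/scene0.png')[230:320,345:465]
f=lambda a:cv2.resize(a,None,fx=5,fy=5,interpolation=cv2.INTER_CUBIC)
a=np.vstack([f(t)[:,:],f(s)]);a=cv2.resize(a,None,fx=.66,fy=.66); cv2.imwrite('pics/crop.png',a);print(a.shape)
g=cv2.cvtColor(t,cv2.COLOR_BGR2GRAY)
for r in range(32,70,2): print(r+175,g[r,30:76:2])
```

```text
(594, 396, 3)
207 [143 146 143 142 143 145 141 146 144 141 145 143 144 142 142 143 142 143
 145 144 144 149  88]
209 [141 144 142 143 139 145 143 144 143 139 141 139 146 146 145 145 143 145
 145 145 144 144 144]
211 [140 143 143 144 142 142 134 123 100 130 129 129 110 134 137 145 144 144
 145 143 144 147 144]
213 [141 141 141 144 144 135 127 119  95  56  45  33  38 126 131 120 145 142
 144 145 143 144 147]
215 [142 144 142 145  95 132  78   4  28  23  16  25  16   7  40 128 105 147
 144 143 145 144 146]
217 [140 144 144 133 126  58  27  22  27  10  73  58  58  15  17  31 126  86
 146 142 142 144 142]
219 [141 139 143 119 111  15  26  18  26  27  82  56  51  19   7  24  68 127
 149 145 141 143 143]
221 [142 142 136 129   2  23  30  31  23  36 100 109 117  26  18  25  21  67
 132 143 146 143 144]
223 [139 142 136 123  20  20  29  17  21  55 125 129 122  13  12  25  15  84
 147 143 138 145 143]
225 [141 143 139 123  18  21  30  14  11  73 134 129 116   9  15  24  15  75
 147 141 144 141 144]
227 [139 142 135 126  18  29  15  21  23  89 131 127  94  15  21  17  18  94
 143 142 143 143 142]
229 [141 141 144 126  28  20  24  25  36  98 131 127  46  14  15  19  43 128
 143 141 141 142 142]
231 [145 141 142 140  78  19  28  31  54 125 128 125  12  16  23   6  80 147
 144 142 141 143 141]
233 [140 142 145 144 141  85  16  16  76 136 129 117   2  16  23 107 148 139
 140 140 142 139 140]
235 [142 142 141 142 141 146 112  37  88 132 130  95  12  43 112 146 141 141
 141 141 141 144 142]
237 [141 142 141 140 142 141 145 146  91 118 124  99 123 150 144 142 142 141
 143 143 143 140 139]
239 [144 141 140 142 144 141 143 144 119 131 119 130 140 141 143 141 143 141
 140 142 144 141 143]
241 [141 141 142 142 142 141 143 141 139 130 124 144 143 141 143 142 139 140
 141 139 140 146 135]
243 [140 142 143 140 142 143 143 143 140 144 144 141 143 143 141 142 143 142
 142 132 119 113 140]
```

View pics/crop.png

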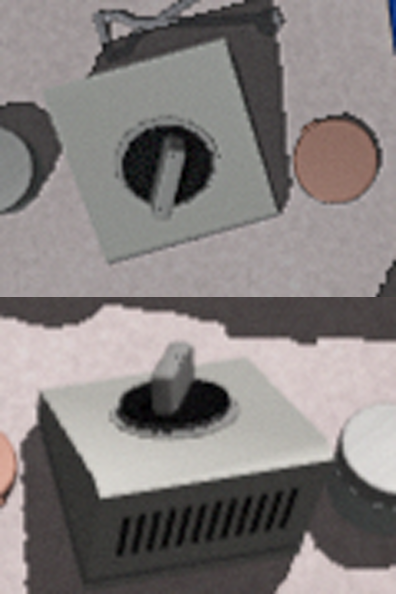

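Run:
```python
import numpy as np
c=np.load('pics/top0.npy',allow_pickle=True).item();T=c['cam_to_world']
def ray(u,v): d=np.array([(u-c['cx'])/c['fx'],-(v-c['cy'])/c['fy'],-1]);return T[:3,3],T[:3,:3]@d
def onp(u,v,p,n): o,d=ray(u,v);return o+d*(np.dot(np.array(p)-o,n)/np.dot(d,n))
Z=[0,0,1]
P={k:onp(u,v,[0,0,z],Z) for k,u,v,z in[('BL',218.6,202.9,130),('BR',273.2,187.1,130),('FR',289.8,239.2,42),('FL',238.3,254.4,42)]}
for k in P:print(k,P[k].round(1))
for a,b in[('BL','BR'),('FL','FR'),('FL','BL'),('FR','BR')]: print(a,b,np.linalg.norm((P[a]-P[b])[:2]).round(1))
x=(P['BL']+P['BR']-P['FL']-P['FR']);y=(P['BL']+P['FL']-P['BR']-P['FR'])
yx=np.arctan2(x[1],x[0]);yy=np.arctan2(-y[0],y[1]);yaw=(yx+yy)/2;print('yaw',np.degrees([yx,yy]))
o=sum(P.values())/4;ex=np.array([np.cos(yaw),np.sin(yaw),0]);ey=np.array([-ex[1],ex[0],0]);n=-.574*ex+.819*np.array(Z)
F1=np.array([*(o-7.5*ex)[:2],86]);sk=onp(255.9,224.4,[0,0,95],Z);F2=sk-11*n
print('face from corners',F1,'from skirt',F2)
F=(F1+F2)/2;top=F+40*n;print('top',top)
a,b=[onp(*p,top,n) for p in((257.5,220.5),(254,240.5))]
u=.819*ex+.574*np.array(Z);d=a-b
print('bar len',np.linalg.norm(d),'mid-top',(a+b)/2-top,'theta',np.degrees(np.arctan2(d@ey,d@u)),'horiz az',np.degrees(np.arctan2(d[1],d[0])), 'n',n)
```

```text
BL [585.2 166.  130. ]
BR [629.   24.2 130. ]
FR [497.1 -17.3  42. ]
FL [452.8 125.   42. ]
BL BR 148.4
FL FR 149.1
FL BL 138.6
FR BR 138.3
yaw [17.34982945 17.23508819]
face from corners [533.85510895  72.2525396   86.        ] from skirt [539.00649263  73.52991125  85.991     ]
top [514.50859437  66.06638362 118.7555    ]
bar len 60.93121084326974 mid-top [0.17265328 2.82841029 0.70477392] theta -25.65286623997657 horiz az -13.100467706910576 n [-0.54805516 -0.17062105  0.819     ]
```

Request:
play_rows([
  [0.032,-0.039,0.01],
  [0.064,-0.078,0.01],
  [0.096,-0.116,0.01],
  [0.129,-0.155,0.01],
  [0.161,-0.194,0.01],
  [0.193,-0.232,0.01],
  [0.225,-0.271,0.01],
  [0.257,-0.31,0.01],
  [0.29,-0.349,0.01],
  [0.322,-0.388,0.01],
  [0.354,-0.426,0.01],
  [0.386,-0.465,0.01],
], yaw=[-0.18,-0.36,-0.54,-0.72,-0.9,-1.08,-1.26,-1.44,-1.62,-1.8,-1.98,-2.16], hand=0.47)

```text
clock: 1.6
eef_pos: [520.1, 67.2, 215.2]
eef_rot: [-3.141, 0.0, 0.731]
wrist_force: [-0.5, 0.2, 0.2]
finger_gap: 44.3
finger_force: 0.0
```

Request:
play_rows([
  [0,0,0],
  [0,0,-0.02],
  [0,0,-0.04],
  [0,0,-0.055],
  [0,0,-0.065],
  [0,0,-0.065],
  [0,0,-0.065],
  [0,0,-0.065],
], yaw=[-0.18,-0.36,-0.54,-0.72,-0.9,-0.97,-0.97,-0.97])

```text
clock: 2.6
eef_pos: [519.3, 68.6, 150.5]
eef_rot: [-3.142, 0.0, -0.232]
wrist_force: [-0.1, 0.3, -0.5]
finger_gap: 44.3
finger_force: 0.0
```

Run:
```python
from look import *
s=telemetry.read_state();print(s['clock'],s['joints'].round(2),s['eef_pos'].round(1),s['eef_rot'].round(3),s['finger_gap'],s['moment'])
shot('wrist','w1');c=shot('scene','s1')
a=cv2.imread('pics/s1.png')[170:320,320:480];a=cv2.resize(a,None,fx=3,fy=3)
b=cv2.imread('pics/w1.png');b=cv2.resize(b,None,fx=.5,fy=.5)
o=np.zeros((450,800,3),np.uint8);o[:,:480]=a;o[:240,480:]=b;cv2.imwrite('pics/c1.png',o)
```

```text
2.6 [0.06 0.29 1.66 0.   1.19 1.86] [519.3  68.6 150.5] [-3.142  0.    -0.232] 44.26845517491175 [-0.00197559  0.12936244  0.02964894]
```

View pics/c1.png

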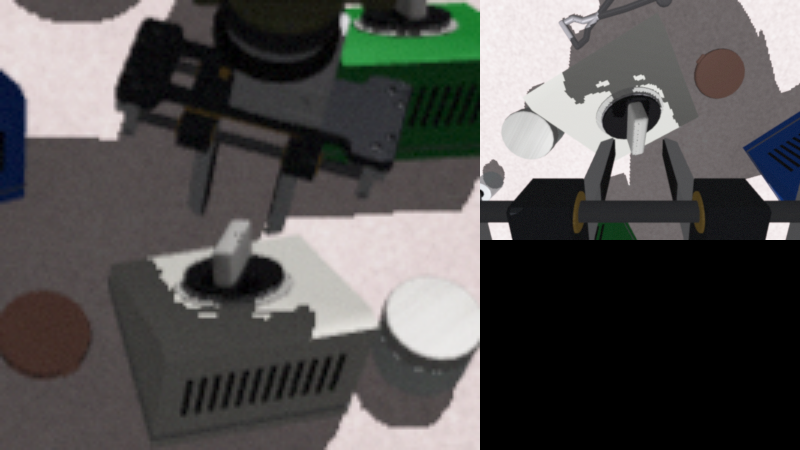

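The crop shows the bar at about (232,255), midway between and parallel to the fingers hovering above it. The wrist view agrees, with the bar at (637,125) between the fingertips.

Request:
play_rows([
  [0,0,-0.015],
  [0,0,-0.03],
  [0,0,-0.041],
  [0,0,-0.041],
], yaw=[0,0,0,0])

```text
clock: 3.2
eef_pos: [518.8, 68.6, 108.3]
eef_rot: [3.141, 0.002, -0.233]
wrist_force: [-0.3, 0.5, 0.4]
finger_gap: 44.0
finger_force: 0.0
```

Request:
play_rows([
  [0,0,0],
  [0,0,0],
  [0,0,0],
  [0,0,0],
  [0,0,0],
], yaw=[0,0,0,0,0], hand=0, force=25)

```text
clock: 3.82
eef_pos: [519.6, 68.9, 109.7]
eef_rot: [-3.141, -0.001, -0.233]
wrist_force: [2.1, 5.8, 0.1]
finger_gap: 18.5
finger_force: 23.6
```

```bash
cat > st.py <<'E'
from look import *
n=np.array([-.548,-.171,.819]);F=np.array([536.4,72.9,86])
s=telemetry.read_state();p=s['eef_pos']
M=s['moment'];w=s['wrist_force'];A=F+n*31.7
yaw=np.degrees(s['eef_rot'][2]);psi=np.radians(yaw-17.3);th=np.degrees(np.arctan2(.819*np.sin(psi),np.cos(psi)))
print('t',round(s['clock'],2),p.round(1),'yaw',yaw.round(1),'theta',th.round(1),'F',w.round(1),'M',M.round(2),'Maxis',(M@n).round(2),'axis@A',((M+np.cross((p-A)/1e3,w))@n).round(2),'gap',round(s['finger_gap'],1),'ff',round(s['finger_force'],1),'j6',s['joints'][5].round(2))
E
python3 st.py
```

```text
t 3.83 [519.6  68.9 109.7] yaw -13.4 theta -25.9 F [2.1 5.8 0.1] M [ 1.05 -0.35 -0.01] Maxis -0.53 axis@A -0.53 gap 18.5 ff 23.6 j6 1.87
```

Request:
play_rows([
  [0,0.001,0],
  [0,0.001,0],
  [0,0.001,0],
  [0,0.001,0],
  [0,0.001,0],
  [0,0.001,0],
  [0,0.001,0],
  [0,0.001,0],
  [0,0.001,0],
  [0,0.001,0],
], yaw=[0.14,0.28,0.42,0.56,0.7,0.84,0.98,1.12,1.15,1.15])

```text
clock: 5.08
eef_pos: [518.5, 69.7, 109.6]
eef_rot: [-3.14, 0.001, 0.917]
wrist_force: [-8.4, 4.2, 7.5]
finger_gap: 19.0
finger_force: 27.7
```

```bash
python3 st.py; python3 -c "
import numpy as np
for t in range(-30,181,5): print(t,(np.degrees(np.arctan2(np.sin(np.radians(t)),.819*np.cos(np.radians(t))))+17.3).round(1),end='; ')"
```

```text
t 5.08 [518.5  69.7 109.6] yaw 52.5 theta 30.1 F [-8.4  4.2  7.5] M [ 0.51  1.33 -0.36] Maxis -0.8 axis@A -0.81 gap 19.0 ff 27.7 j6 0.72
-30 -17.9; -25 -12.4; -20 -6.7; -15 -0.8; -10 5.1; -5 11.2; 0 17.3; 5 23.4; 10 29.5; 15 35.4; 20 41.3; 25 47.0; 30 52.5; 35 57.8; 40 63.0; 45 68.0; 50 72.8; 55 77.5; 60 82.0; 65 86.4; 70 90.7; 75 94.9; 80 99.1; 85 103.2; 90 107.3; 95 111.4; 100 115.5; 105 119.7; 110 123.9; 115 128.2; 120 132.6; 125 137.1; 130 141.8; 135 146.6; 140 151.6; 145 156.8; 150 162.1; 155 167.6; 160 173.3; 165 179.2; 170 185.1; 175 191.2; 180 197.3;
```

Request:
play_rows([
  [-0.001,0,0],
  [-0.001,0,0],
  [-0.001,0,0],
], yaw=[0.09,0.18,0.18])

```text
clock: 5.45
eef_pos: [518.0, 69.6, 110.0]
eef_rot: [-3.141, 0.0, 1.098]
wrist_force: [-5.2, 2.4, 7.9]
finger_gap: 18.8
finger_force: 27.1
```

```bash
python3 st.py
```

```text
t 5.45 [518.   69.6 110. ] yaw 62.9 theta 39.9 F [-5.2  2.4  7.9] M [ 0.26  0.93 -0.13] Maxis -0.41 axis@A -0.42 gap 18.8 ff 27.1 j6 0.54
```

Request:
play_rows([
  [0,0,0],
  [0,0,0],
], yaw=[0.09,0.09])

```text
clock: 5.7
eef_pos: [517.9, 69.5, 110.0]
eef_rot: [-3.141, 0.001, 1.188]
wrist_force: [-6.7, 2.6, 8.6]
finger_gap: 19.2
finger_force: 27.4
```

```bash
python3 st.py
```

```text
t 5.7 [517.9  69.5 110. ] yaw 68.1 theta 45.1 F [-6.7  2.6  8.6] M [ 0.13  1.04 -0.11] Maxis -0.34 axis@A -0.35 gap 19.2 ff 27.4 j6 0.45
```

Request:
play_rows([
  [0,0,0],
  [0,0,0],
  [0,0,0],
], yaw=[0.12,0.24,0.24])

```text
clock: 6.08
eef_pos: [517.9, 68.8, 110.1]
eef_rot: [-3.141, 0.002, 1.428]
wrist_force: [-7.6, -4.3, 10.5]
finger_gap: 19.9
finger_force: 27.2
```

```bash
python3 st.py
```

```text
t 6.08 [517.9  68.8 110.1] yaw 81.8 theta 59.8 F [-7.6 -4.3 10.5] M [-0.87  1.26 -0.19] Maxis 0.11 axis@A 0.11 gap 19.9 ff 27.2 j6 0.21
```

Request:
play_rows([
  [0,0,0],
  [0,0,0],
  [0,0,0],
], yaw=[0.08,0.16,0.16])

```text
clock: 6.45
eef_pos: [518.0, 68.9, 110.2]
eef_rot: [-3.141, 0.001, 1.588]
wrist_force: [-6.1, -3.2, 11.6]
finger_gap: 20.1
finger_force: 27.6
```

```bash
python3 st.py
```

```text
t 6.45 [518.   68.9 110.2] yaw 91.0 theta 70.3 F [-6.1 -3.2 11.6] M [-0.66  1.17 -0.08] Maxis 0.09 axis@A 0.09 gap 20.1 ff 27.6 j6 0.05
```

Request:
play_rows([
  [0,0,0],
  [0,0,0],
], yaw=[0.12,0.12])

```text
clock: 6.7
eef_pos: [518.1, 69.0, 110.3]
eef_rot: [-3.141, 0.001, 1.708]
wrist_force: [-7.0, -3.0, 11.3]
finger_gap: 20.3
finger_force: 27.5
```

```bash
python3 st.py
```

```text
t 6.7 [518.1  69.  110.3] yaw 97.9 theta 78.6 F [-7.  -3.  11.3] M [-0.61  1.08 -0.07] Maxis 0.09 axis@A 0.09 gap 20.3 ff 27.5 j6 -0.07
```

Request:
play_rows([
  [0,0,0],
  [0,0,0],
  [0,0,0],
], yaw=[0.1,0.2,0.2])

```text
clock: 7.08
eef_pos: [518.3, 68.9, 110.4]
eef_rot: [-3.141, 0.001, 1.907]
wrist_force: [-4.2, -3.3, 11.0]
finger_gap: 21.0
finger_force: 27.2
```

```bash
python3 st.py
```

```text
t 7.08 [518.3  68.9 110.4] yaw 109.3 theta 92.4 F [-4.2 -3.3 11. ] M [-0.59  0.93 -0.6 ] Maxis -0.33 axis@A -0.33 gap 21.0 ff 27.2 j6 -0.27
```

Request:
play_rows([
  [0,0,0],
  [0,0,0],
], yaw=[0.1,0.1])

```text
clock: 7.32
eef_pos: [518.1, 69.7, 110.4]
eef_rot: [3.141, -0.0, 2.007]
wrist_force: [-6.9, 2.5, 13.4]
finger_gap: 22.3
finger_force: 29.5
```

```bash
python3 st.py
```

```text
t 7.33 [518.1  69.7 110.4] yaw 115.0 theta 99.4 F [-6.9  2.5 13.4] M [ 0.59  1.2  -0.73] Maxis -1.12 axis@A -1.13 gap 22.3 ff 29.5 j6 -0.37
```

Request:
play_rows([
  [0,0,0],
  [0,0,0],
  [0,0,0],
], yaw=[0.08,0.15,0.15])

```text
clock: 7.7
eef_pos: [518.3, 68.7, 110.5]
eef_rot: [-3.141, 0.001, 2.157]
wrist_force: [-5.9, -5.3, 13.1]
finger_gap: 25.5
finger_force: 27.5
```

```bash
python3 st.py
python3 - <<'E'
from look import *
shot('wrist','w2');c=shot('scene','s2')
a=cv2.imread('pics/s2.png')[200:320,320:480];a=cv2.resize(a,None,fx=3,fy=3)
b=cv2.imread('pics/w2.png');b=cv2.resize(b,None,fx=.5,fy=.5)
o=np.zeros((360,800,3),np.uint8);o[:,:480]=a;o[:240,480:]=b;cv2.imwrite('pics/c2.png',o)
E
```

```text
t 7.7 [518.3  68.7 110.5] yaw 123.6 theta 109.6 F [-5.9 -5.3 13.1] M [-0.96  0.99 -0.57] Maxis -0.11 axis@A -0.11 gap 25.5 ff 27.5 j6 -0.52
```

View pics/c2.png

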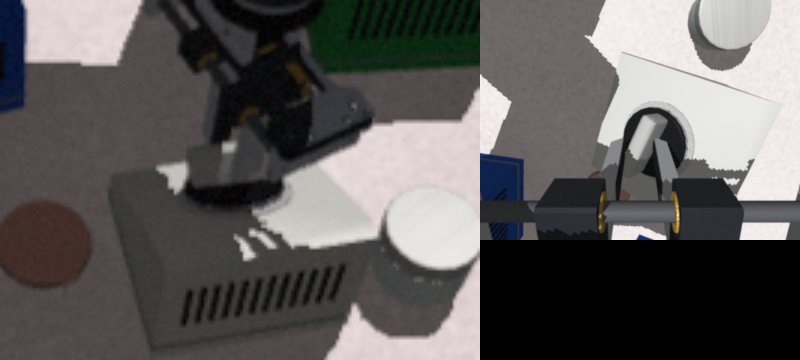

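The wrist view shows the bar at about (645,130), skewed by some 15 degrees against the fingers, which it has forced open to 25.5 mm. The dial has stopped turning, so this is the stop. I'll release it and measure the lowest rest position.

Request:
play_rows([
  [0,0,0],
  [0,0,0],
  [0,0,0],
  [0,0,0.02],
  [0,0,0.04],
  [0,0,0.06],
  [0,0,0.06],
  [0,0,0.06],
], yaw=[0,0,0,0,-0.15,-0.3,-0.3,-0.3], hand=0.36)

```text
clock: 8.8
eef_pos: [517.9, 69.6, 168.5]
eef_rot: [-3.14, -0.0, 1.86]
wrist_force: [-0.1, -1.0, -0.1]
finger_gap: 33.9
finger_force: 0.0
```

```bash
python3 st.py
python3 - <<'E'
from look import *
s=telemetry.read_state();c=shot('wrist','w3');np.save('pics/w3s.npy',s,allow_pickle=True)
print(c['T_tool_cam'].round(3).tolist(),c['fx'],c['cx'],c['cy'])
a=cv2.imread('pics/w3.png');cv2.imwrite('pics/w3v.png',a)
E
```

```text
t 8.8 [517.9  69.6 168.5] yaw 106.6 theta 89.1 F [-0.1 -1.  -0.1] M [-0.05  0.04 -0.  ] Maxis 0.02 axis@A -0.01 gap 33.9 ff 0.0 j6 -0.23
[[-0.0, 0.959, 0.285, 83.179], [1.0, 0.0, 0.001, -0.399], [0.001, 0.285, -0.959, -179.578], [0.0, 0.0, 0.0, 1.0]] 415.97616593642124 317.325195882032 232.67751872074012
```

View pics/w3v.png

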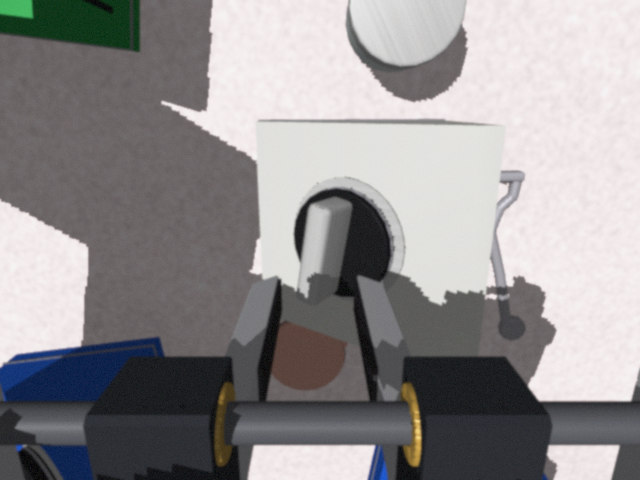

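The console shows the bar from about (319,205) to (311,300), with the top face on the left and the up-slope side on the right. The jar and curler are undisturbed.

```bash
cat > bar.py <<'E'
import numpy as np
from scipy.spatial.transform import Rotation as R
ex=np.array([np.cos(np.radians(17.3)),np.sin(np.radians(17.3)),0]);ey=np.array([-ex[1],ex[0],0])
n=-.574*ex+np.array([0,0,.819]);u=.819*ex+np.array([0,0,.574]);F=np.array([536.4,72.9,86])
def theta(tag,pts):
    c=np.load(f'pics/{tag}.npy',allow_pickle=True).item();s=np.load(f'pics/{tag}s.npy',allow_pickle=True).item()
    W=np.eye(4);W[:3,:3]=R.from_euler('xyz',s['eef_rot']).as_matrix();W[:3,3]=s['eef_pos'];T=W@c['T_tool_cam']
    P=[]
    for x,y in pts:
        d=T[:3,:3]@np.array([(x-c['cx'])/c['fx'],-(y-c['cy'])/c['fy'],-1]);o=T[:3,3];P.append(o+d*((F+40*n-o)@n)/(d@n))
    a,b=P;d=a-b;print(tag,'len',np.linalg.norm(d).round(1),'mid-top along u,ey',[((a+b)/2-F-40*n)@u,((a+b)/2-F-40*n)@ey],'theta',np.degrees(np.arctan2(d@ey,d@u)).round(1))
E
python3 - <<'E'
from bar import *
import cv2
g=cv2.cvtColor(cv2.imread('pics/w3.png'),cv2.COLOR_BGR2GRAY)
for r in range(196,310,6): print(r,g[r,292:360:3])
theta('w3',[(319,205),(311,300)]);theta('w3',[(330,210),(322,302)]);theta('w3',[(308,208),(299,296)])
E
```

```text
196 [224 224 223 224 214 200 150  68  32  22  28  31  32  47  65  52  34  32
  32  33  35  30  42]
202 [225 225 222 198 168  50  36  69  98 112 120 122 120 117 117 121 121 119
 113  93  34  28  28]
208 [225 225 204  79  29  65 172 195 195 180 156 162 139 125 127 124 119 118
 105  99  61  30  27]
214 [224 211  96  31  32 109 189 198 203 203 203 194 175 127 107 103 103  99
  93  90  33  31  32]
220 [224 139  25  33  35 148 196 200 201 205 196 182 156 111 105 103 101  98
  94  78  28  29  27]
226 [221  89  33  32  55 169 195 200 200 202 195 178 139 104 102 103 100  95
  90  53  27  32  32]
232 [211  50  27  28  92 182 199 203 203 201 193 170 122 105 101 102  97  92
  83  33  31  25  33]
238 [219  56  27  32 130 191 198 198 202 199 187 154 111 102 104 100  96  93
  70  28  32  28  30]
244 [221  92  32  43 160 195 198 201 199 194 181 142 107 101 103  98  92  88
  47  30  31  31  32]
250 [225 174  33  74 176 196 199 201 199 193 170 123 106 104 100  99  95  82
  31  35  32  31  25]
256 [224 222 113 108 188 199 198 202 197 192 157 108 102 100  99  93  92  59
  28  32  28  22  29]
262 [223 22
[... 372 characters left out ...]
 31  29 106]
286 [197 223 173 194 197 191  88  83  85  79  78  76  76  78  74  57  10  13
   8  25  33  29  62]
292 [ 89 103  83 156 195 170  81  84  78  77  80  76  73  77  56  17  14  16
  11  10  15  17  31]
298 [ 89  92  85  77  92 103  80  83  76  77  78  83  87  91  94  88  85  79
  78  80  73  26  23]
304 [89 92 90 86 91 89 80 82 81 92 92 90 91 91 91 89 90 91 89 93 84 17 25]
w3 len 60.0 mid-top along u,ey [np.float64(2.714277022235895), np.float64(4.629914242630423)] theta 83.5
w3 len 57.1 mid-top along u,ey [np.float64(10.414390846808937), np.float64(4.095910287169079)] theta 84.0
w3 len 57.3 mid-top along u,ey [np.float64(-5.684616500542849), np.float64(3.43547158113658)] theta 81.7
```

Run:
```python
from bar import *
import cv2
np.save('pics/w1s.npy',{'eef_pos':np.array([519.3,68.6,150.5]),'eef_rot':np.array([-3.142,0,-.232])},allow_pickle=True)
for k in [(318.5,205),(304.5,298)],[(307.5,208),(300,268)],[(329.5,214),(320.5,268)]: theta('w3',k)
a=cv2.imread('pics/w1.png')[170:330,230:430];b=cv2.imread('pics/w3.png')[170:330,230:430]
cv2.imwrite('pics/c3.png',np.hstack([cv2.resize(x,None,fx=2,fy=2,interpolation=cv2.INTER_CUBIC)for x in(a,b)]))
```

```text
w3 len 60.6 mid-top along u,ey [np.float64(0.08801842220217573), np.float64(4.6246996950304595)] theta 79.2
w3 len 38.4 mid-top along u,ey [np.float64(-5.178978273415765), np.float64(12.805920066301024)] theta 80.2
w3 len 33.7 mid-top along u,ey [np.float64(9.843579113055851), np.float64(13.662719747663797)] theta 79.0
```

View pics/c3.png

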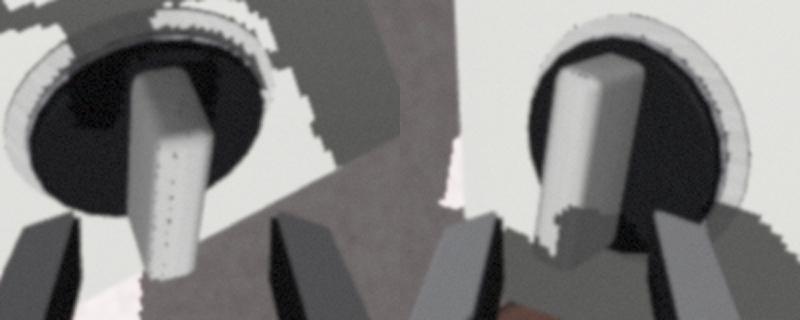

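The left panel (before turning) shows the bar's top face from (187,136) to (170,275). The right panel (lowest rest) shows the top face at about (575,160), almost across the slope.

Run:
```python
from bar import *
for k in [(323.5,238),(315,307.5)],[(311,240),(304,307)],[(336,238),(326,305)]: theta('w1',k)
```

```text
w1 len 61.5 mid-top along u,ey [np.float64(1.102592570129683), np.float64(2.125751704681965)] theta -30.2
w1 len 58.4 mid-top along u,ey [np.float64(5.92882472394772), np.float64(7.101235664478241)] theta -30.7
w1 len 59.7 mid-top along u,ey [np.float64(-3.0160538768550005), np.float64(-3.37965897895729)] theta -30.0
```

Both measurements put the change near 120°, so I'll grip again harder to confirm the stop, then turn back.

Request:
play_rows([
  [0,0,-0.02],
  [0,0,-0.04],
  [0,0,-0.059],
  [0,0,-0.059],
], yaw=[-0.05,-0.05,-0.05,-0.05])

```text
clock: 9.35
eef_pos: [517.3, 69.5, 108.7]
eef_rot: [-3.138, -0.001, 1.808]
wrist_force: [-0.4, 0.7, 0.4]
finger_gap: 34.0
finger_force: 0.0
```

Request:
play_rows([
  [0,0,0],
  [0,0,0],
  [0,0,0],
  [0,0,0],
], yaw=[0,0,0,0], hand=0, force=50)

```text
clock: 9.85
eef_pos: [518.0, 69.2, 111.1]
eef_rot: [-3.141, 0.0, 1.807]
wrist_force: [-5.3, -3.6, 4.2]
finger_gap: 19.2
finger_force: 48.2
```

```bash
python3 st.py
```

```text
t 9.85 [518.   69.2 111.1] yaw 103.5 theta 85.4 F [-5.3 -3.6  4.2] M [-0.72  0.97 -0.33] Maxis -0.04 axis@A -0.04 gap 19.2 ff 48.2 j6 -0.17
```

Request:
play_rows([
  [0,0,0],
  [0,0,0],
  [0,0,0],
], yaw=[0.07,0.14,0.14])

```text
clock: 10.22
eef_pos: [518.0, 69.5, 111.3]
eef_rot: [-3.141, -0.001, 1.947]
wrist_force: [-7.4, -1.5, 5.9]
finger_gap: 19.8
finger_force: 52.3
```

```bash
python3 st.py
```

```text
t 10.22 [518.   69.5 111.3] yaw 111.5 theta 95.2 F [-7.4 -1.5  5.9] M [-0.07  1.19 -0.83] Maxis -0.85 axis@A -0.84 gap 19.8 ff 52.3 j6 -0.31
```

Request:
play_rows([
  [0,0,0],
  [0,0,0],
], yaw=[0.08,0.08])

```text
clock: 10.48
eef_pos: [518.1, 69.4, 111.4]
eef_rot: [3.142, -0.001, 2.026]
wrist_force: [-7.5, -2.3, 5.7]
finger_gap: 20.6
finger_force: 59.5
```

```bash
python3 st.py
```

```text
t 10.47 [518.1  69.4 111.4] yaw 116.1 theta 100.7 F [-7.5 -2.3  5.7] M [-0.27  1.13 -1.49] Maxis -1.27 axis@A -1.26 gap 20.6 ff 59.5 j6 -0.39
```

Request:
play_rows([
  [0,0,0],
  [0,0,0],
  [0,0,0],
  [0,0,0],
  [0,0,0],
  [0,0,0],
  [0,0,0],
  [0,0,0],
  [0,0,0],
  [0,0,0],
  [0,0,0],
  [0,0,0],
], yaw=[-0.18,-0.36,-0.54,-0.72,-0.9,-1.08,-1.26,-1.44,-1.62,-1.8,-1.98,-2.16], force=35)

```text
clock: 11.98
eef_pos: [517.5, 70.0, 111.4]
eef_rot: [-3.141, 0.002, -0.138]
wrist_force: [-15.8, 0.8, 14.7]
finger_gap: 17.1
finger_force: 38.6
```

```bash
python3 st.py
```

```text
t 11.97 [517.5  70.  111.4] yaw -7.9 theta -21.1 F [-15.8   0.8  14.7] M [0.63 2.95 0.57] Maxis -0.38 axis@A -0.38 gap 17.1 ff 38.6 j6 1.77
```

Request:
play_rows([
  [0,0,0],
  [0,0,0],
  [0,0,0],
], yaw=[-0.12,-0.25,-0.25])

```text
clock: 12.35
eef_pos: [517.5, 69.8, 111.7]
eef_rot: [3.141, 0.001, -0.385]
wrist_force: [-13.7, -1.0, 13.4]
finger_gap: 17.4
finger_force: 39.0
```

```bash
python3 st.py
```

```text
t 12.35 [517.5  69.8 111.7] yaw -22.0 theta -33.9 F [-13.7  -1.   13.4] M [0.33 2.53 0.19] Maxis -0.46 axis@A -0.46 gap 17.4 ff 39.0 j6 2.02
```

Request:
play_rows([
  [0,0,0],
  [0,0,0],
  [0,0,0],
  [0,0,0.015],
  [0,0,0.03],
  [0.001,-0.001,0.04],
  [0.001,-0.001,0.04],
  [0.001,-0.001,0.04],
], yaw=[0,0,0,0,0,0.08,0.153,0.153], hand=0.47)

```text
clock: 13.35
eef_pos: [519.6, 68.6, 151.5]
eef_rot: [-3.141, -0.001, -0.231]
wrist_force: [-0.3, -0.5, -0.1]
finger_gap: 44.0
finger_force: 0.0
```

```bash
python3 st.py
python3 - <<'E'
from look import *
s=telemetry.read_state();c=shot('wrist','w4');np.save('pics/w4s.npy',s,allow_pickle=True)
a=cv2.imread('pics/w1.png')[170:330,230:430];b=cv2.imread('pics/w4.png')[170:330,230:430]
cv2.imwrite('pics/c4.png',np.hstack([cv2.resize(x,None,fx=2,fy=2,interpolation=cv2.INTER_CUBIC)for x in(a,b)]))
E
```

```text
t 13.35 [519.6  68.6 151.5] yaw -13.2 theta -25.8 F [-0.3 -0.5 -0.1] M [-0.02  0.22  0.02] Maxis -0.01 axis@A -0.02 gap 44.0 ff 0.0 j6 1.86
```

View pics/c4.png

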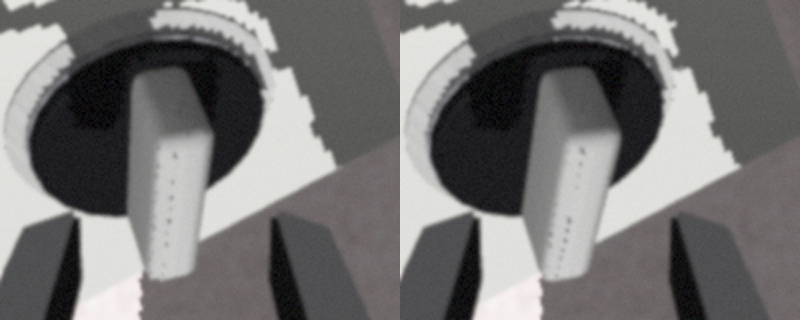

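The bar is back close to its original direction, with its top face running from (595,137) to (565,277), about 5° off. I'll measure it and check whether it is still settling.

Request:
play_rows([
  [0,0,0],
  [0,0,0],
  [0,0,0],
  [0,0,0],
  [0,0,0],
  [0,0,0],
  [0,0,0],
  [0,0,0],
], yaw=[0,0,0,0,0,0,0,0])

```text
clock: 14.4
eef_pos: [519.3, 68.6, 150.4]
eef_rot: [-3.142, 0.0, -0.23]
wrist_force: [0.2, -0.7, -0.5]
finger_gap: 44.0
finger_force: 0.0
```

Run:
```python
from look import *
from bar import *
theta('w4',[(230+195/2,170+137/2),(230+165/2,170+277/2)])
c=shot('wrist','w5')
f=lambda t:cv2.cvtColor(cv2.imread(f'pics/{t}.png'),cv2.COLOR_BGR2GRAY)[200:310,280:350].astype(int)
print('w4-w5',abs(f('w4')-f('w5')).mean(),'w1-w5',abs(f('w1')-f('w5')).mean())
```

```text
w4 len 61.4 mid-top along u,ey [np.float64(0.2475859513766552), np.float64(2.3811565287489564)] theta -33.6
w4-w5 2.706103896103896 w1-w5 9.52012987012987
```

Request:
play_rows([
  [0,0,0.06],
  [-0.02,0.06,0.06],
  [-0.04,0.12,0.06],
  [-0.06,0.18,0.06],
  [-0.08,0.24,0.06],
  [-0.1,0.3,0.06],
  [-0.12,0.35,0.06],
  [-0.12,0.35,0.06],
  [-0.12,0.35,0.06],
], yaw=[0,0,0,0,0,0,0,0,0])

```text
clock: 15.58
eef_pos: [399.4, 418.2, 210.3]
eef_rot: [3.141, 0.0, -0.23]
wrist_force: [0.6, 0.4, 0.5]
finger_gap: 44.1
finger_force: 0.0
```

Run:
```python
from look import *
shot('top','top1');shot('scene','s6')
f=lambda x:cv2.resize(x,None,fx=6,fy=6,interpolation=cv2.INTER_CUBIC)
I=[cv2.imread(f'pics/{n}.png') for n in('top0','top1','scene0','s6')]
a=np.hstack([f(i[200:250,225:290]) for i in I[:2]]);b=np.hstack([f(i[235:285,365:430]) for i in I[2:]])
a=np.vstack([a,b]);print(a.shape);cv2.imwrite('pics/c5.png',a)
d=cv2.absdiff(I[0],I[1]);
```

```text
(600, 780, 3)
```

View pics/c5.png

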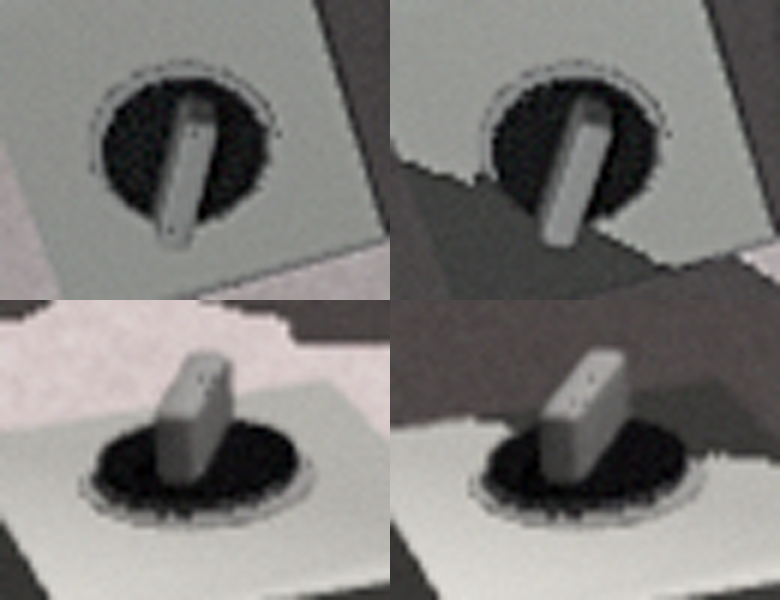

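The final bar is about 5° further clockwise than it started. I'll check that it really sits on a click by holding it 4° counter-clockwise, letting go and seeing whether it springs back.

Request:
play_rows([
  [0.02,-0.06,0],
  [0.04,-0.12,0],
  [0.06,-0.18,0],
  [0.08,-0.24,0],
  [0.1,-0.3,0],
  [0.12,-0.35,0],
  [0.12,-0.35,-0.03],
  [0.12,-0.35,-0.06],
  [0.12,-0.35,-0.085],
  [0.12,-0.35,-0.101],
  [0.12,-0.35,-0.101],
], yaw=[-0.04,-0.08,-0.08,-0.08,-0.08,-0.08,-0.08,-0.08,-0.08,-0.08,-0.08])

```text
clock: 17.05
eef_pos: [519.0, 68.0, 109.0]
eef_rot: [3.141, 0.001, -0.311]
wrist_force: [0.1, 0.4, 0.8]
finger_gap: 44.2
finger_force: 0.0
```

Request:
play_rows([
  [0,0,0],
  [0,0,0],
  [0,0,0],
  [0,0,0],
  [0,0,0],
], yaw=[0,0,0,0,0], hand=0, force=25)

```text
clock: 17.68
eef_pos: [519.7, 68.8, 109.9]
eef_rot: [-3.141, -0.001, -0.31]
wrist_force: [1.8, 2.2, 5.1]
finger_gap: 18.8
finger_force: 23.7
```

```bash
python3 st.py
```

```text
t 17.68 [519.7  68.8 109.9] yaw -17.8 theta -29.9 F [1.8 2.2 5.1] M [ 0.57 -0.17 -0.02] Maxis -0.3 axis@A -0.3 gap 18.8 ff 23.7 j6 1.94
```

Request:
play_rows([
  [0,0,0],
  [0,0,0],
  [0,0,0],
  [0,0,0.015],
  [0,0,0.03],
  [0,0,0.041],
  [0,0,0.041],
  [0,0,0.041],
  [0,0,0.041],
], yaw=[0,0,0,0,0,0.08,0.08,0.08,0.08], hand=0.47)

```text
clock: 18.8
eef_pos: [519.1, 68.6, 150.1]
eef_rot: [3.141, 0.001, -0.231]
wrist_force: [-0.3, 0.1, -0.2]
finger_gap: 44.2
finger_force: 0.0
```

```bash
python3 st.py
python3 - <<'E'
from look import *
from bar import *
s=telemetry.read_state();shot('wrist','w6');np.save('pics/w6s.npy',s,allow_pickle=True)
for t in('w1','w5','w6'):
    g=cv2.GaussianBlur(cv2.cvtColor(cv2.imread(f'pics/{t}.png'),cv2.COLOR_BGR2GRAY),(3,3),0)
    # left ridge (side->bright top) & right edge of top face
    L=[];Rr=[];rows=range(250,298,2)
    for r in rows:
        row=g[r,285:350].astype(int);k=int(np.argmax(np.diff(row[:40])[5:]))+5;L.append(285+k)
    p=np.polyfit(list(rows),L,1);print(t,'left ridge slope',p[0].round(3),'x@250',np.polyval(p,250).round(1),L[::4])
f=lambda t:cv2.cvtColor(cv2.imread(f'pics/{t}.png'),cv2.COLOR_BGR2GRAY)[200:310,280:350].astype(int)
for a,b in(('w4','w6'),('w5','w6'),('w1','w6')): print(a,b,abs(f(a)-f(b)).mean())
E
```

```text
t 18.8 [519.1  68.6 150.1] yaw -13.3 theta -25.8 F [-0.3  0.1 -0.2] M [-0.04  0.16 -0.  ] Maxis -0.01 axis@A -0.01 gap 44.2 ff 0.0 j6 1.86
w1 left ridge slope 0.347 x@250 289.7 [293, 293, 293, 292, 306, 304]
w5 left ridge slope 0.36 x@250 288.4 [293, 292, 291, 290, 306, 304]
w6 left ridge slope 0.374 x@250 288.2 [293, 292, 291, 290, 306, 304]
w4 w6 3.071818181818182
w5 w6 2.6161038961038963
w1 w6 9.68064935064935
```

The dial sprang back to the same place after the nudge, so it sits on a click, four above the lowest. I'll move clear and hand in.

Request:
play_rows([
  [0,0,0.04],
  [0,0,0.08],
  [0,0,0.08],
  [0,0,0.08],
], yaw=[0,0,0,0])

```text
clock: 19.35
eef_pos: [518.9, 68.6, 229.4]
eef_rot: [3.141, 0.001, -0.23]
wrist_force: [0.1, -0.2, -0.9]
finger_gap: 44.2
finger_force: 0.0
```

```bash
python3 -c "
from cell import manip
print(manip.sign_off())"
```

```text
the job is handed in; nothing more can be done
None
```

I turned the dial down to its stop (felt at about 1.3–1.5 N m), then about 120° back up, let go and handed the job in at about 19 s; the camera angles put it nearest four clicks up, though they are only good to several degrees (110–120° measured) and no verdict came back.

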